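Ring for the cook, then point out the jar and its measure

TASK

Ring the counter bell to call the cook by pressing its plunger down and letting it up again. Then point out what is wanted: hold the fingertips two or three centimetres over the middle of the top of the shallowest of the three clip jars for about two seconds, then hold them in the same way over the middle of the jigger near the jars (not the one far off to the left, beyond the bottles), and finish there, still pointing at it. Touch none of the jars, the jigger or the small things standing round, and do not lower the fingers over either of the two taller clip jars: cross them high.

Things in the scene. Friction and masses are not known exactly. Their poses are not given: they have to be found in the camera images.
- bell: counter call bell, fixed to the worktop: black round foot 86 mm across, steel dome to 49 mm high, and on top of it a spring plunger with a flat round cap. Origin at the centre of its underside, z up
- bell_top (a point): centre of the top of the bell's plunger cap (24 mm across), 63 mm above the worktop when up; it moves down with the plunger
- bell_plunger (a joint): travel of the bell's plunger, m: 0 up, 0.006 fully down; it rings from 0.004 on. A spring holds it up: 2 N starts it, 5 N holds it fully down; it springs back when let go
- clip_jar_shallow: the shallowest of three wire-clip preserving jars (round, a little narrower at the foot, wire clip, rubber seal at the rim, clear glass lid, closed): 63 mm high, 90 mm across. Stands loose on the worktop; origin at the centre of its underside, z up
- clip_jar_shallow_top (a point): centre of the top of the shallowest clip jar, 63 mm above its underside
- clip_jar_medium: the middle one of three wire-clip preserving jars (round, a little narrower at the foot, wire clip, rubber seal at the rim, clear glass lid, closed): 80 mm high, 93 mm across. Stands loose on the worktop; origin at the centre of its underside, z up
- clip_jar_medium_top (a point): centre of the top of the middle clip jar, 80 mm above its underside
- clip_jar_deep: the tallest of three wire-clip preserving jars (round, a little narrower at the foot, wire clip, rubber seal at the rim, clear glass lid, closed): 87 mm high, 93 mm across. Stands loose on the worktop; origin at the centre of its underside, z up
- clip_jar_deep_top (a point): centre of the top of the tallest clip jar, 87 mm above its underside
- jigger: the jigger to point at, to the right of the bell: a bar measure shaped like an hourglass, two cones tip to tip, 45 mm across the rim, 91 mm high, upright and loose (a second one, far left behind the lemon at y over 0.8, is out of reach and not meant); origin at the centre of its underside
- jigger_top (a point): centre of the jigger's upper rim, 91 mm above its underside
- shot_glass: small clear glass, 48 mm across, 58 mm high, loose bystander; origin at the centre of its underside
- stopper: mushroom-shaped bottle stopper of cork and wood, 36 mm across, 53 mm high, loose bystander; origin at the centre of its underside
- nutmeg_tin: low round tin, 57 mm across, 39 mm high, loose bystander; origin at the centre of its underside
- oil_cruet: small bottle with a stopper, 53 mm across, 148 mm high, loose bystander at the back of the worktop; origin at the centre of its underside
- ghee_jar: round jar with a screw lid, 59 mm across, 87 mm high, loose bystander at the back; origin at the centre of its underside
- teapot: round teapot with loop handle and spout, 172 mm from handle to spout, 94 mm high, loose bystander at the back right; origin at the centre of its underside. Taller bottles (to 342 mm) stand behind at the left, x over 0.6 and y over 0.37; a tall cabinet begins at y = -0.38 on the right
Not all that is in view belongs to the job. What is shaped like the bell but green, orange or purple is not meant.

How it is judged:
By the outcome, as a careful person would: the job done as asked, in the order asked, and still so for the second after the job is handed in, with the robot touching nothing.
It also fails if it takes over 45 s, if anything falls off the work surface, if the arm or the gripper's body presses on something with over 40 N, if the wrist force passes 120 N, or if a joint passes its speed limit or range.

ROBOT

A 6-joint arm with a two-finger parallel gripper is mounted at the origin on a cart in front of the work surface, level with it; the furniture and walls round the work are solid. World frame = base frame: x ahead of the robot, y to its left, z up, the work surface at z = 0. Lengths are in m, angles in degrees, forces in N, time in s.
With the tool pointing down it reaches from about 0.275 to 0.875 m from the base axis. Payload 12.5 kg.
Tool frame: the origin (TCP) lies between the finger pads, 19 mm behind the fingertips; this is the grasp point; z points along the fingers, y is the line along which they close (so a half turn about z gives the same grasp; the last joint's range is limited). The gripper opens to 85 mm and grips with 20 to 120 N. Pads are 22 mm wide; open, the fingers measure 114 mm over their backs; the gripper's body (76 mm by 85 mm) begins 54 mm behind the grasp point. The pads swing forward as they close: fully open they stand 13 mm farther back than shut.
Start: joints at [59.553, 20.094, 94.641, -0, 65.266, -4.847], TCP at [0.238, 0.496, 0.25] pointing down, gripper open.
Joint ranges: [-157.81, 157.81], [-45, 120.19], [0.68, 151.7], [-89.99, 269.99], [4.06, 180], [-164.3, 164.3]. Speed limits (degrees/s): [127.2, 127.2, 159.86, 180, 180, 180].

INTERFACE

Orientations are given as a 3x3 rotation matrix whose columns are the frame's x, y, z axes.
In Python, from rig import get_state, read_camera, finish_job gives the robot as it stands. The module is installed in compiled form; this text tells all that it offers.
- The arm moves only by the tool send_rows, never from a script. Its argument "motion" is a list that holds one entry, the list of rows, each a list of 6 numbers: the shift along the tool's x, y, z in mm, then the turn, a rotation vector about the tool's x, y, z in degrees. In form: [[[tx, ty, tz, wx, wy, wz], ...]]. A call has 1 to 20 rows; each row shifts and turns the commanded pose from where the row before left it, along the tool's axes as they then stand; what a row does not reach is not made up. A row lasts 1/12 s, in which the tool goes at most 41.7 mm and 7.16 degrees, less where a joint would pass 70% of its speed; a pose out of reach is approached as far as the arm can. A call is refused whole if a number of a shift passes 41.7 or a number of a turn 7.16, either way. A call with a gripper value outside its range is refused whole. "hand" is the closure, from 0 (fully open) to 1 (shut), set as the call begins (left out, the last holds). The fingers move at their own pace and stop on an object; "squeeze" is the grip in N (left out, the last holds). Time passes only in rows, so rows that do not move let the fingers close. It gives the time, the measured TCP pose, the force, the opening and the grip force at its end, in the units of the state.
- get_state(): the state, without advancing time (a new reading comes with each control period).
- read_camera(name): name is "scene" or "top" or "wrist"; returns a dict with "frame" (480x640x3 uint8, red, green, blue), "vfov" (degrees; the focal length in pixels is half the picture's height over the tangent of half this angle, whatever the lens; pixels are square), "cx", "cy" (the principal point, pixels), "rvec" (rotation vector, rad) and "tvec" (3), from world to camera coordinates, as OpenCV has them; the wrist camera has in their place "tool_from_camera" (4x4, takes a point from camera to tool coordinates, whose origin is the TCP and whose axes are the flange's). Camera axes: x right, y down, z forward; pixel columns grow to the right and rows downward; lengths in m; the calibration is good to about 2 mm. The wrist camera is an equidistant fisheye: a pixel r from the principal point sees the ray r / f radians off the axis. A picture is of the moment at which its call begins: read the wrist's pose just before it. There is no depth.
- finish_job(): hands the job in; it is judged then, once.
The state is a dict: "time_s": time; "joints": joint angles; "joint_vel": joint speeds; "effort": joint torques, N m; "tool_pos": TCP position; "eef_rot": TCP orientation; "force": force on the tool from outside, world axes, zero at the start; "moment": the same for the moment, N m; "finger_gap": finger opening in m; "grasp_force": force on a finger pad.
Only numpy, scipy, OpenCV 4.12 (cv2) and the standard library are available. Lean on these libraries where they do the work, as an engineer would, in place of code of your own. Each camera call takes 0.05 s, during which the arm holds its last target. There are 200 camera calls.

## Working session

There is one attempt and no reset: what is moved stays moved. The work goes in short steps, Python scripts to look and compute and a tool call to move; the robot and the scene stay as the last step left them, time stands still between calls to the robot, and variables do not carry over. Pictures are saved under pics/ and viewed, at most 10 in all, crops included, and the job is handed in when it is done.

Besides the shell and the picture viewer there is one more tool, called after ">>>" as name(argument=value, ...) on one line, values as JSON. send_rows: Moves the arm, as the interface text tells. Its arguments: {"type":"object","properties":{"motion":{"type":"array","items":{"type":"array","items":{"type":"array","items":{"type":"number"}}}},"hand":{"type":"number"},"squeeze":{"type":"number"}},"required":["motion"]}

```bash
mkdir -p pics
cat > h.py <<'E'
import numpy as np, cv2
from rig import get_state, read_camera, finish_job
def ray(c,u,v,z):
    f=240/np.tan(np.radians(c["vfov"])/2)
    R=cv2.Rodrigues(np.array(c["rvec"],float))[0]; t=np.array(c["tvec"],float).ravel()
    d=R.T@np.array([(u-c["cx"])/f,(v-c["cy"])/f,1]); o=-R.T@t
    return o+d*(z-o[2])/d[2]
def proj(c,p):
    f=240/np.tan(np.radians(c["vfov"])/2)
    R=cv2.Rodrigues(np.array(c["rvec"],float))[0]; q=R@np.array(p)+np.array(c["tvec"],float).ravel()
    return f*q[:2]/q[2]+[c["cx"],c["cy"]]
E
python3 - <<'E'
from h import *
import pickle
D={}
for n in("scene","top"):
    c=read_camera(n);D[n]=c;cv2.imwrite(f"pics/{n}.png",c["frame"][:,:,::-1]);print(n,c["vfov"],c["cx"],c["cy"],-cv2.Rodrigues(np.array(c["rvec"]))[0].T@np.array(c["tvec"]).ravel())
pickle.dump(D,open("D.pkl","wb"))
s=get_state();print(s["time_s"],s["tool_pos"],s["eef_rot"],s["finger_gap"],s["force"])
E
```

```text
scene 53.53637142887698 309.96238054691565 245.32543608759954 [-0.0731442  -0.38222606  0.92549401]
top 44.86541387714848 322.9905762440254 243.65367474304745 [0.34104235 0.07931259 1.69363389]
0.1 [0.23747874 0.49577804 0.24952162] [[-9.01831570e-01  4.32087402e-01 -5.44995227e-04]
 [ 4.32087733e-01  9.01831127e-01 -8.99809952e-04]
 [ 1.02697115e-04 -1.04696277e-03 -9.99999447e-01]] 0.08566328893845862 [ 0.79566756  0.171785   -0.19436582]
```

View pics/top.png

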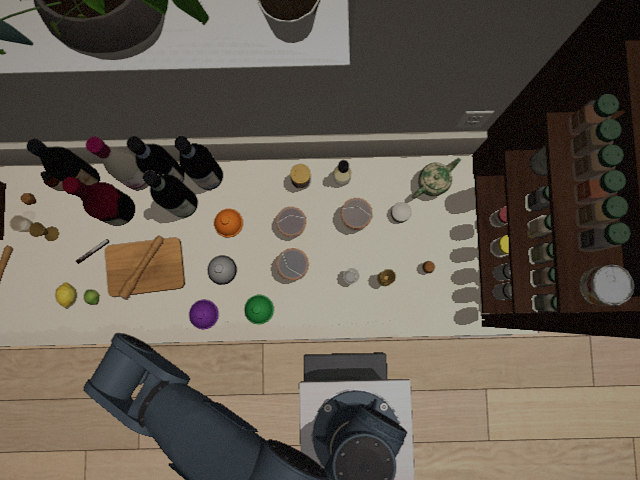

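View pics/scene.png

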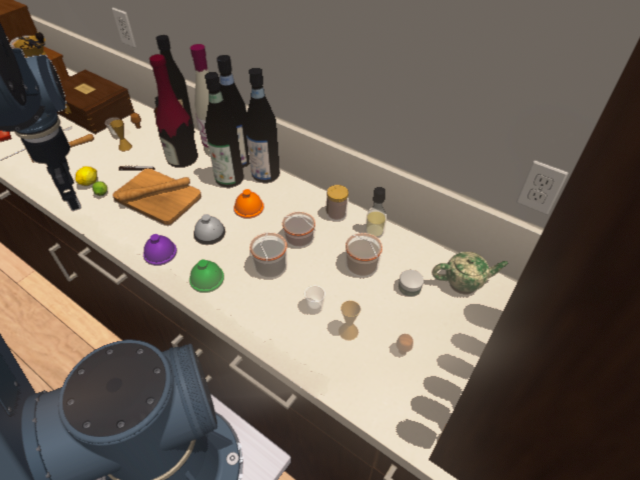

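The top view shows the bell (222,269), the jars (291,222), (356,213) and (291,264), and the jigger (387,277). In the scene view the jars are at (299,229), (363,254) and (269,254), and the jigger is at (350,320). I'll enlarge both to measure the rims.

Run:
```python
import pickle;from h import *
D=pickle.load(open("D.pkl","rb"))
def crop(n,x,y,w,h,k): 
    return cv2.resize(D[n]["frame"][y:y+h,x:x+w,::-1],None,fx=k,fy=k,interpolation=cv2.INTER_CUBIC)
cv2.imwrite("pics/topc.png",crop("top",195,190,200,110,4))
cv2.imwrite("pics/scc.png",crop("scene",190,190,200,150,4))
```

```text
(no output)
```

View pics/topc.png

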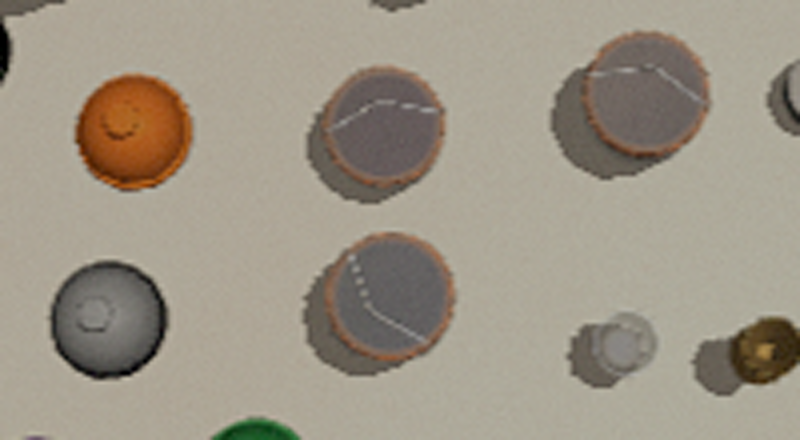

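View pics/scc.png

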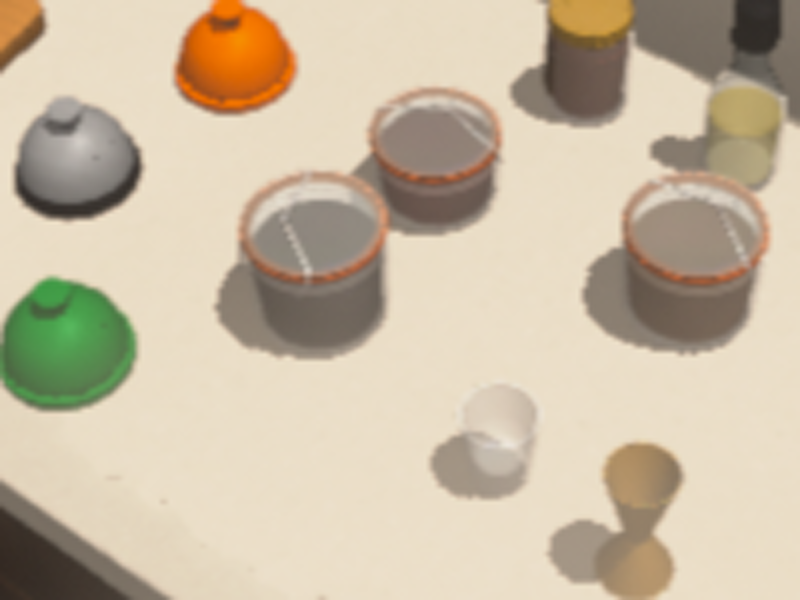

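Run:
```python
import pickle;from h import *
D=pickle.load(open("D.pkl","rb"));np.set_printoptions(precision=4,suppress=True)
o=lambda u,v,a,b:((u+.5)/4-.5+a,(v+.5)/4-.5+b)
def tri(a,b):
    P=[]
    for n in("top","scene"):
        c=D[n];f=240/np.tan(np.radians(c["vfov"])/2);K=np.array([[f,0,c["cx"]],[0,f,c["cy"]],[0,0,1]])
        P.append(K@np.hstack([cv2.Rodrigues(np.array(c["rvec"],float))[0],np.array(c["tvec"],float).reshape(3,1)]))
    X=cv2.triangulatePoints(P[0],P[1],np.array(a,float).reshape(2,1),np.array(b,float).reshape(2,1)).ravel();return X[:3]/X[3]
for nm,t,s,z in[("bell",(96,314),(65,106),.063),("A",(384,126),(435,136),.06),("B",(391,297),(314,226),.085),("C",(646,94),(696,229),.08),("jigger",(768,350),(642,475),.091),("shot",(628,342),(500,408),.058)]:
    a=o(*t,195,190);b=o(*s,190,190);print(nm,ray(D["top"],*a,z)[:2],ray(D["scene"],*b,z)[:2],tri(a,b))
f=D["top"]["frame"];hsv=cv2.cvtColor(f,cv2.COLOR_RGB2HSV)
for r in((372,264,400,290),(418,258,440,276)):
    x,y,X,Y=r;m=(hsv[y:Y,x:X,1]>110).astype(np.uint8);cs=max(cv2.findContours(m,0,2)[0],key=len);print(cv2.minEnclosingCircle(cs),r)
```

```text
bell [0.4764 0.3767] [0.4782 0.3777] [0.4764 0.3761 0.0652]
A [0.6058 0.1721] [0.6006 0.167 ] [0.6073 0.1725 0.0513]
B [0.4816 0.1678] [0.4781 0.1633] [0.4823 0.168  0.0781]
C [ 0.621  -0.0137] [ 0.6144 -0.0205] [ 0.6234 -0.0148  0.0682]
jigger [ 0.4383 -0.0917] [ 0.4394 -0.0963] [ 0.4396 -0.0934  0.0878]
shot [0.4483 0.003 ] [0.4507 0.0053] [0.4479 0.0032 0.0625]
((14.5, 14.0), 9.013978004455566) (372, 264, 400, 290)
((10.0625, 8.9375), 5.74534273147583) (418, 258, 440, 276)
```

Jar A has the lowest rim of the three (triangulated z 51 mm, against 68 and 78 mm), so it is the shallow one, at (0.607, 0.172). The bell is at (0.477, 0.377) and the jigger at (0.439, -0.093). I'll move above the bell while closing the fingers.

>>> send_rows(motion=[[[-22.3, -0.3, 0, 0, 0, 0], [-22.3, -0.3, 0, 0, 0, 0], [-22.3, -0.3, 0, 0, 0, 0], [-22.3, -0.3, 0, 0, 0, 0], [-22.3, -0.3, 0, 0, 0, 0], [-22.3, -0.3, 0, 0, 0, 0], [-22.3, -0.3, 0, 0, 0, 0], [-22.3, -0.3, 0, 0, 0, 0], [-22.3, -0.3, 0, 0, 0, 0], [-22.3, -0.3, 0, 0, 0, 0], [-22.3, -0.3, 0, 0, 0, 0], [-22.3, -0.3, 0, 0, 0, 0], [0, 0, 30, 0, 0, 0], [0, 0, 30, 0, 0, 0], [0, 0, 30, 0, 0, 0], [0, 0, 20, 0, 0, 0], [0, 0, 0, 0, 0, 0], [0, 0, 0, 0, 0, 0], [0, 0, 0, 0, 0, 0]]], hand=1, squeeze=20)

```text
time_s: 1.68
tool_pos: [0.478, 0.3776, 0.1414]
eef_rot: [[-0.902, 0.432, 0.001], [0.432, 0.902, 0.001], [-0.001, 0.001, -1.0]]
force: [-0.2, -0.9, 0.9]
finger_gap: 0.0001
grasp_force: 0.0
```

Run:
```python
from h import *
s=read_camera("scene");w=read_camera("wrist");t=read_camera("top")
print(proj(s,(.478,.3776,.1224)),proj(s,(.477,.377,.063)))
a=cv2.resize(s["frame"][90:290,110:310],(400,400),interpolation=2);b=cv2.resize(w["frame"],(400,300));b=cv2.copyMakeBorder(b,0,100,0,0,0)
cv2.imwrite("pics/m1.png",np.hstack([a,b])[:,:,::-1])
```

```text
[201.77637745 199.19917099] [205.72640197 216.48471573]
```

View pics/m1.png

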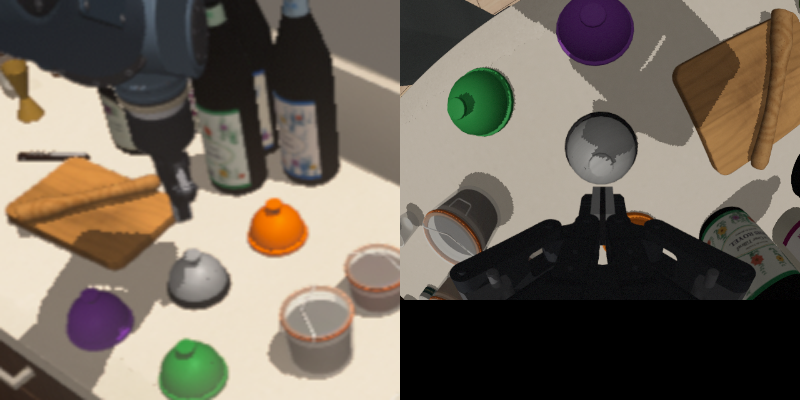

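The tip in the scene view is at (201,199.5) and the predicted pixel is (201.8,199.2), so the 19 mm offset holds. The tip is over the grey bell, so I'll descend gently.

>>> send_rows(motion=[[[0, 0, 15, 0, 0, 0], [0, 0, 15, 0, 0, 0], [0, 0, 15, 0, 0, 0], [0, 0, 8, 0, 0, 0], [0, 0, 4, 0, 0, 0], [0, 0, 2, 0, 0, 0], [0, 0, 0, 0, 0, 0], [0, 0, 0, 0, 0, 0]]])

```text
time_s: 2.5
tool_pos: [0.4777, 0.3774, 0.0819]
eef_rot: [[-0.902, 0.432, 0.001], [0.432, 0.902, 0.001], [-0.001, 0.001, -1.0]]
force: [-0.4, -0.6, -0.5]
finger_gap: 0.0002
grasp_force: 0.0
```

>>> send_rows(motion=[[[0, 0, 1, 0, 0, 0], [0, 0, 1, 0, 0, 0], [0, 0, 1, 0, 0, 0], [0, 0, 0, 0, 0, 0], [0, 0, 0, 0, 0, 0]]])

```text
time_s: 2.92
tool_pos: [0.4778, 0.3774, 0.0783]
eef_rot: [[-0.902, 0.432, 0.001], [0.432, 0.902, 0.001], [-0.001, 0.001, -1.0]]
force: [0.6, 1.0, 3.8]
finger_gap: 0.0004
grasp_force: 1.8
```

>>> send_rows(motion=[[[0, 0, 1, 0, 0, 0], [0, 0, 1, 0, 0, 0], [0, 0, 0.6, 0, 0, 0], [0, 0, 0, 0, 0, 0], [0, 0, 0, 0, 0, 0], [0, 0, 0, 0, 0, 0]]])

```text
time_s: 3.42
tool_pos: [0.4778, 0.3774, 0.0758]
eef_rot: [[-0.902, 0.432, 0.001], [0.432, 0.902, 0.001], [-0.001, 0.001, -1.0]]
force: [1.0, 0.2, 6.9]
finger_gap: 0.0
grasp_force: 3.2
```

The force is 6.9 N, so the plunger is fully down. I'll release it, rise and travel high to the shallow jar.

>>> send_rows(motion=[[[0, 0, -5, 0, 0, 0], [0, 0, -15, 0, 0, 0], [0, 0, -30, 0, 0, 0], [0, 0, -30, 0, 0, 0], [0, 0, -30, 0, 0, 0], [0, 0, -30, 0, 0, 0], [-17, -10.8, -15, 0, 0, 0], [-17, -10.8, 0, 0, 0, 0], [-17, -10.8, 0, 0, 0, 0], [-17, -10.8, 0, 0, 0, 0], [-17, -10.8, 0, 0, 0, 0], [-17, -10.8, 0, 0, 0, 0], [-17, -10.8, 0, 0, 0, 0], [-17, -10.8, 0, 0, 0, 0], [-17, -10.8, 0, 0, 0, 0], [-17, -10.8, 0, 0, 0, 0], [-17, -10.8, 0, 0, 0, 0], [-17, -10.8, 0, 0, 0, 0], [0, 0, 0, 0, 0, 0], [0, 0, 0, 0, 0, 0]]])

```text
time_s: 5.08
tool_pos: [0.6051, 0.1714, 0.2298]
eef_rot: [[-0.901, 0.433, -0.002], [0.433, 0.901, -0.0], [0.001, -0.001, -1.0]]
force: [0.1, -0.6, 0.1]
finger_gap: -0.0002
grasp_force: 0.0
```

>>> send_rows(motion=[[[0, 0, 10, 0, 0, 0], [0, 0, 20, 0, 0, 0], [0, 0, 20, 0, 0, 0], [0, 0, 10, 0, 0, 0], [0, 0, 0, 0, 0, 0], [0, 0, 0, 0, 0, 0], [0, 0, 0, 0, 0, 0]]])

```text
time_s: 5.67
tool_pos: [0.6057, 0.1725, 0.1714]
eef_rot: [[-0.902, 0.432, 0.001], [0.432, 0.902, 0.0], [-0.001, 0.001, -1.0]]
force: [0.4, 0.1, -0.2]
finger_gap: -0.0001
grasp_force: 0.0
```

Run:
```python
from h import *
st=get_state();s=read_camera("scene");w=read_camera("wrist");t=read_camera("top")
p=np.array(st["tool_pos"]);print(p,proj(s,p+[0,0,-.019]))
a=cv2.resize(s["frame"][110:310,200:400],(400,400),interpolation=2);b=cv2.resize(w["frame"],(400,300));b=cv2.copyMakeBorder(b,0,100,0,0,0)
cv2.imwrite("pics/m2.png",np.hstack([a,b])[:,:,::-1])
# jar A centre in the wrist view from rim colour
T=np.array(w["tool_from_camera"]);R=np.array(st["eef_rot"]);f=240/np.tan(np.radians(w["vfov"])/2)
def wp(q):
    c=np.linalg.inv(T)@np.r_[R.T@(np.array(q)-p),1];r=np.hypot(c[0],c[1]);th=np.arctan2(r,c[2]);return np.array([w["cx"],w["cy"]])+f*th*c[:2]/r
ring=[wp((.607+.045*np.cos(x),.172+.045*np.sin(x),.052)) for x in np.arange(0,6.28,.1)]
im=w["frame"].copy()
for q in ring: cv2.circle(im,tuple(int(v) for v in q),1,(0,255,0),-1)
cv2.imwrite("pics/m2w.png",im[:,:,::-1])
```

```text
[0.60568598 0.17253849 0.17136039] [296.74597003 194.6771419 ]
```

View pics/m2w.png

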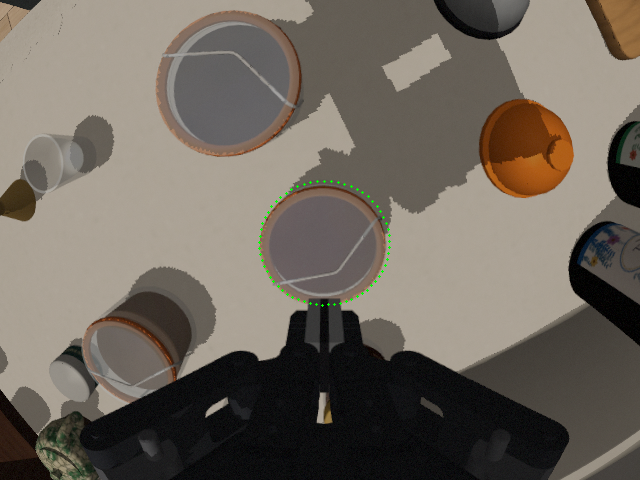

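View pics/m2.png

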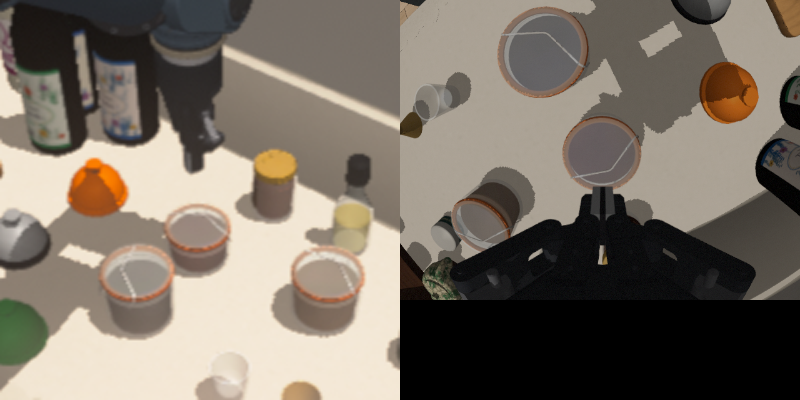

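The ring projected for jar A matches its rim in the wrist view, (323,245) seen against (325,243) predicted, which is within about 2 mm. I'll lower to 25 mm over it and hold.

>>> send_rows(motion=[[[0, 0, 10, 0, 0, 0], [0, 0, 20, 0, 0, 0], [0, 0, 20, 0, 0, 0], [0, 0, 10, 0, 0, 0], [0, 0, 4.5, 0, 0, 0], [0, 0, 0, 0, 0, 0], [0, 0, 0, 0, 0, 0], [0, 0, 0, 0, 0, 0], [0, 0, 0, 0, 0, 0], [0, 0, 0, 0, 0, 0], [0, 0, 0, 0, 0, 0], [0, 0, 0, 0, 0, 0], [0, 0, 0, 0, 0, 0], [0, 0, 0, 0, 0, 0], [0, 0, 0, 0, 0, 0]]])

```text
time_s: 7.07
tool_pos: [0.6054, 0.1721, 0.1059]
eef_rot: [[-0.902, 0.432, -0.0], [0.432, 0.902, 0.0], [0.0, 0.0, -1.0]]
force: [0.2, 1.1, -0.2]
finger_gap: 0.0003
grasp_force: 0.0
```

>>> send_rows(motion=[[[0, 0, 0, 0, 0, 0], [0, 0, 0, 0, 0, 0], [0, 0, 0, 0, 0, 0], [0, 0, 0, 0, 0, 0], [0, 0, 0, 0, 0, 0], [0, 0, 0, 0, 0, 0], [0, 0, 0, 0, 0, 0], [0, 0, 0, 0, 0, 0], [0, 0, 0, 0, 0, 0], [0, 0, 0, 0, 0, 0], [0, 0, 0, 0, 0, 0], [0, 0, 0, 0, 0, 0], [0, 0, 0, 0, 0, 0], [0, 0, 0, 0, 0, 0], [0, 0, 0, 0, 0, 0], [0, 0, 0, 0, 0, 0], [0, 0, 0, 0, 0, 0], [0, 0, 0, 0, 0, 0]]])

```text
time_s: 8.57
tool_pos: [0.6054, 0.1721, 0.1059]
eef_rot: [[-0.902, 0.432, 0.0], [0.432, 0.902, 0.0], [-0.0, 0.0, -1.0]]
force: [0.1, -1.5, -0.4]
finger_gap: -0.0005
grasp_force: 0.0
```

>>> send_rows(motion=[[[0, 0, -15, 0, 0, 0], [0, 0, -30, 0, 0, 0], [0, 0, -35, 0, 0, 0], [0, 0, -35, 0, 0, 0], [0, 0, -25, 0, 0, 0], [2.4, -20.7, 0, 0, 0, 0], [2.4, -20.7, 0, 0, 0, 0], [2.4, -20.7, 0, 0, 0, 0], [2.4, -20.7, 0, 0, 0, 0], [2.4, -20.7, 0, 0, 0, 0], [2.4, -20.7, 0, 0, 0, 0], [2.4, -20.7, 0, 0, 0, 0], [2.4, -20.7, 0, 0, 0, 0], [2.4, -20.7, 0, 0, 0, 0], [2.4, -20.7, 0, 0, 0, 0], [2.4, -20.7, 0, 0, 0, 0], [2.4, -20.7, 0, 0, 0, 0], [2.4, -20.7, 0, 0, 0, 0], [2.4, -20.7, 0, 0, 0, 0], [2.4, -20.7, 0, 0, 0, 0]]])

```text
time_s: 10.23
tool_pos: [0.4381, -0.0931, 0.246]
eef_rot: [[-0.902, 0.432, 0.0], [0.432, 0.902, -0.0], [-0.0, 0.0, -1.0]]
force: [0.3, -0.6, 0.0]
finger_gap: -0.0001
grasp_force: 0.0
```

>>> send_rows(motion=[[[0, 0, 0, 0, 0, 0], [0, 0, 15, 0, 0, 0], [0, 0, 20, 0, 0, 0], [0, 0, 15, 0, 0, 0], [0, 0, 0, 0, 0, 0], [0, 0, 0, 0, 0, 0], [0, 0, 0, 0, 0, 0], [0, 0, 0, 0, 0, 0]]])

```text
time_s: 10.9
tool_pos: [0.4393, -0.0924, 0.1969]
eef_rot: [[-0.902, 0.432, 0.002], [0.432, 0.902, -0.0], [-0.002, 0.0, -1.0]]
force: [-0.6, -0.2, 0.2]
finger_gap: 0.0002
grasp_force: 0.0
```

Run:
```python
from h import *
st=get_state();w=read_camera("wrist");p=np.array(st["tool_pos"]);print(p)
T=np.array(w["tool_from_camera"]);R=np.array(st["eef_rot"]);f=240/np.tan(np.radians(w["vfov"])/2)
def wp(q):
    c=np.linalg.inv(T)@np.r_[R.T@(np.array(q)-p),1];r=np.hypot(c[0],c[1]);th=np.arctan2(r,c[2]);return np.array([w["cx"],w["cy"]])+f*th*c[:2]/r
im=w["frame"].copy()
for x in np.arange(0,6.28,.15): cv2.circle(im,tuple(int(v) for v in wp((.439+.0225*np.cos(x),-.093+.0225*np.sin(x),.091))),1,(0,255,0),-1)
cv2.imwrite("pics/m3w.png",im[:,:,::-1])
```

```text
[ 0.43932251 -0.09237961  0.19688435]
```

View pics/m3w.png

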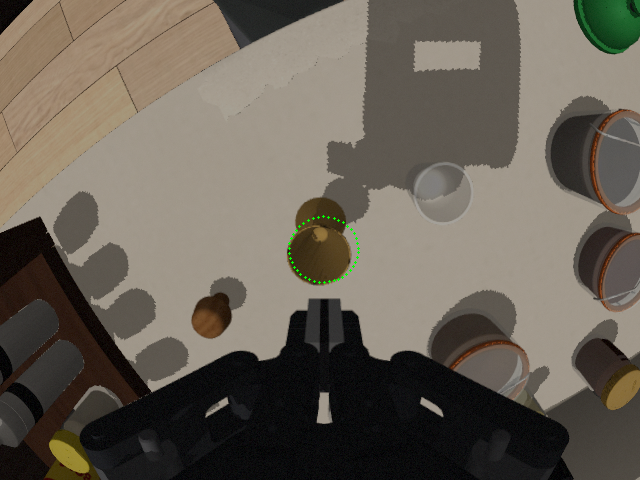

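The actual rim centre is about (320,254) against (324,249) predicted, so the jigger is about 2–3 mm further along tool -x and -y. I'll correct and lower.

>>> send_rows(motion=[[[-1, -1.2, 10, 0, 0, 0], [-1, -1.2, 16, 0, 0, 0], [0, 0, 16, 0, 0, 0], [0, 0, 12, 0, 0, 0], [0, 0, 6, 0, 0, 0], [0, 0, 2, 0, 0, 0], [0, 0, 0, 0, 0, 0], [0, 0, 0, 0, 0, 0], [0, 0, 0, 0, 0, 0], [0, 0, 0, 0, 0, 0], [0, 0, 0, 0, 0, 0], [0, 0, 0, 0, 0, 0], [0, 0, 0, 0, 0, 0], [0, 0, 0, 0, 0, 0], [0, 0, 0, 0, 0, 0], [0, 0, 0, 0, 0, 0], [0, 0, 0, 0, 0, 0], [0, 0, 0, 0, 0, 0]]])

```text
time_s: 12.45
tool_pos: [0.4395, -0.0954, 0.1339]
eef_rot: [[-0.902, 0.432, -0.0], [0.432, 0.902, 0.0], [0.0, -0.0, -1.0]]
force: [-0.1, 0.7, -0.4]
finger_gap: 0.0003
grasp_force: 0.0
```

>>> send_rows(motion=[[[0, 0, 0, 0, 0, 0], [0, 0, 0, 0, 0, 0], [0, 0, 0, 0, 0, 0], [0, 0, 0, 0, 0, 0], [0, 0, 0, 0, 0, 0], [0, 0, 0, 0, 0, 0], [0, 0, 0, 0, 0, 0], [0, 0, 0, 0, 0, 0], [0, 0, 0, 0, 0, 0], [0, 0, 0, 0, 0, 0], [0, 0, 0, 0, 0, 0], [0, 0, 0, 0, 0, 0], [0, 0, 0, 0, 0, 0], [0, 0, 0, 0, 0, 0], [0, 0, 0, 0, 0, 0], [0, 0, 0, 0, 0, 0], [0, 0, 0, 0, 0, 0], [0, 0, 0, 0, 0, 0]]])

```text
time_s: 13.95
tool_pos: [0.4395, -0.0954, 0.1339]
eef_rot: [[-0.902, 0.432, 0.0], [0.432, 0.902, -0.0], [-0.0, -0.0, -1.0]]
force: [-0.5, -0.5, -0.0]
finger_gap: -0.0
grasp_force: 0.0
```

Run:
```python
from h import *
st=get_state();s=read_camera("scene");w=read_camera("wrist");p=st["tool_pos"];print(p,proj(s,np.array(p)-[0,0,.019]))
a=cv2.resize(s["frame"][220:370,270:420],(400,400),interpolation=2);b=cv2.resize(w["frame"][130:350,200:420],(400,400))
cv2.imwrite("pics/m4.png",np.hstack([a,b])[:,:,::-1])
```

```text
[ 0.43951014 -0.09538804  0.13389786] [350.37521124 301.51429185]
```

View pics/m4.png

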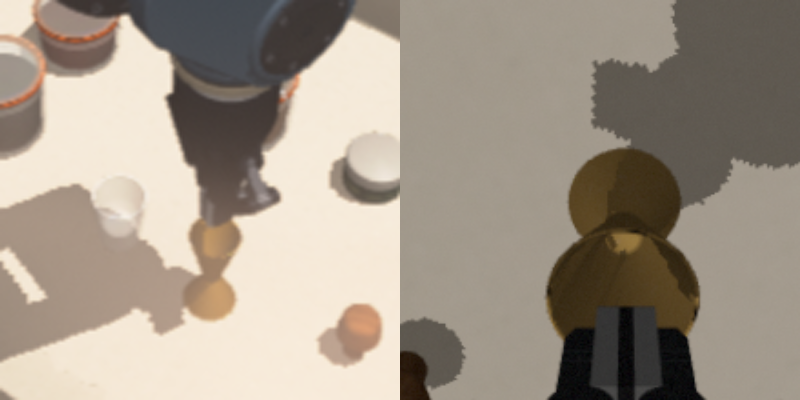

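The fingertips (scene crop (213,222)) hang about 24 mm above the centre of the jigger's rim. In the wrist view the jigger is centred under them and nothing has been disturbed. The hold has lasted about 2.4 s, so I'll hand in.

```bash
python3 -c "
from rig import finish_job;print(finish_job())"
```

```text
the job is handed in; nothing more can be done
None
```

I handed the job in after about 14 s: the bell was pressed fully down and let up, I pointed about 24 mm over the shallowest jar for about two seconds, and the fingertips are still about 24 mm over the jigger; nothing but the bell was touched.

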